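Seat the whetstone in its holder

TASK

Make the whetstone ready for sharpening using only fingertip pushes, never picking it up: push it back until its long side lies flat along the steel rail of the bamboo holder, then, keeping it against the rail, slide it along into the corner pocket until it is fully home against the end stop. Only then push the black sliding jaw up along the holder until it touches the free end of the stone, and take the hand away, leaving the other things on the worktop where they are.

Things in the scene. Friction and masses are not known exactly. Their poses are not given: they have to be found in the camera images.
- stone_holder: Bamboo whetstone holder, fixed: base 130 (x) x 330 (y) mm, flat top 14 mm above the worktop, its front (-x) edge open. Origin: centre of underside. In its own axes a steel rail runs along y at the back, inner face at x = +48 mm; the black end stop's face is at y = +150 mm; a front cheek (inner face x = +5.5 mm, outer -6.5) runs from y = +110 mm to the stop. All tops 27 mm above the worktop
- pocket_home (a point): Where the stone's centre lies when fully home in the corner pocket formed by rail, end stop and cheek: 28 mm along x, 100 mm along y of the holder, 24 mm above the worktop; axes as the holder's. The pocket is 42.5 mm wide, 40 mm long, open towards -y, with the cheek's mouth flared out from y = +95 mm (to x = -11 mm)
- stone_mid (a point): Centre of the whetstone, a blue-grey over cream block 40 (x) x 100 (y) x 20 (z) mm of about 0.19 kg, lying loose and askew on the holder's top in front of the rail. Its y axis runs along its length; its +y end is the one that goes into the pocket
- stone_tail (a point): Middle of the whetstone's free (-y) end face; axes as the stone's
- jaw (a joint): Travel of the black sliding jaw along the holder's +y, in m: 0 fully back at the -y end, 0.190 when it touches a stone that is fully home. It slides with about 2 N of drag and stays where it is left. Jaw 42 (x) x 23 (y) x 15 (z) mm; its middle is at x = +26 mm of the holder, its top 30 mm above the worktop
- jaw_face (a point): Middle of the jaw's rubber face that meets the stone (on its +y side); axes as the holder's
- jaw_back (a point): Middle of the jaw's back face (its -y side, 23 mm from the rubber face), the side to push on, 22 mm above the worktop; axes as the holder's
- dressing_stone: Small cream dressing stone, 28 x 60 x 20 mm, loose on the worktop to the right of the holder; not used. Origin: centre of its underside
- water_cup: Steel cup with strap handle, 93 x 122 x 62 mm, loose, left of the holder; not used. Origin: underside, near the middle
- mandarin: Mandarin, 58 mm wide, 53 mm high, loose; not used. Origin: centre of its underside
- tea_box: Green and white tea carton, 50 x 68 x 92 mm, loose, behind the holder; not used. Origin: centre of its underside
- fish_tin: Flat teal tin, 86 mm across, 40 mm high, loose, behind the holder; not used. Origin: centre of its underside
- sachet_a: Flat white sachet, 90 x 70 x 8 mm, loose, behind the holder to the left; not used. Origin: centre of its underside
- garlic: Garlic bulb, 54 mm wide, 53 mm high, loose, behind the holder to the right, in front of a red tin; not used. Origin: centre of its underside
Things that resemble listed ones, but are neither listed nor needed, are in the scene too. What is meant by the part that bears stone_mid is not orange, and is the smaller of those in its own colour.

How it is judged (in metres and radians):
On the way, in this order (a step that is already met when the one before it is completed fails the run):
1. the stone's long side lies flat along the rail (within 3 mm and 3 degrees), before it enters the pocket (at least 25 mm short of home), jaw still back (x of stone_mid in the frame of stone_holder above 0.025 m and angle between the y axis of stone_mid and the y axis of stone_holder, either way round below 0.053 rad and y of stone_mid in the frame of stone_holder below 0.075 m and value of joint jaw below 0.06 m), for 0.1 s.
2. the stone is fully home in the corner pocket (within 3 mm of the end stop), the jaw still back (moved no more than 6 cm along) (y of stone_mid in the frame of stone_holder above 0.097 m and x of stone_mid in the frame of stone_holder above 0.0245 m and angle between the y axis of stone_mid and the y axis of stone_holder, either way round below 0.053 rad and value of joint jaw below 0.06 m), for 0.2 s.
At the end, for the whole second after the job is handed in: The stone lies flat on the base in the corner pocket, within 3 mm of the end stop and square to the rail within 3 degrees, and the jaw's rubber face is within 3 mm of the stone's free end (y of stone_mid in the frame of stone_holder above 0.097 m and x of stone_mid in the frame of stone_holder between 0.0245 and 0.031 m and angle between the y axis of stone_mid and the y axis of stone_holder, either way round below 0.053 rad and height (world z) of stone_mid below 0.027 m and y of stone_tail in the frame of jaw_face below 0.003 m); the robot touches nothing.
It fails at once if the stone was lifted (its centre more than 10 mm above its resting height) (height (world z) of stone_mid above 0.034 m).
It fails at once if the stone was tipped or turned over (angle between stone_mid's own z axis and vertical above 0.35 rad).
It fails at once if the stone was moved towards the pocket away from the rail (more than 10 mm off it, with the stone's centre less than 35 mm short of home) (y of stone_mid in the frame of stone_holder above 0.065 m and x of stone_mid in the frame of stone_holder below 0.018 m).
It fails at once if a bystander was moved more than 20 mm (distance of any of dressing_stone, water_cup, mandarin, tea_box, fish_tin, sachet_a, garlic from where it was at the start of the episode above 0.02 m).
It also fails if it takes over 54 s, if anything falls off the work surface, if the arm or the gripper's body presses on something with over 40 N, if the wrist force passes 120 N, or if a joint passes its speed limit or range.

ROBOT

A 6-joint arm with a two-finger parallel gripper is mounted at the origin on a cart in front of the work surface, level with it; the furniture and walls round the work are solid. World frame = base frame: x ahead of the robot, y to its left, z up, the work surface at z = 0. Lengths are in mm, angles in rad, forces in N, time in s.
With the tool pointing down it reaches from about 275 to 1000 mm from the base axis. Payload 8.4 kg.
Tool frame: the origin (TCP) lies midway between the tips of the shut fingers; the grasp point (between the pads) lies 19 mm behind it; z points along the fingers, y is the line along which they close (so a half turn about z gives the same grasp; the last joint's range is limited). The gripper opens to 85 mm and grips with 20 to 120 N. Pads are 22 mm wide; open, the fingers measure 114 mm over their backs; the gripper's body (76 mm by 85 mm) begins 54 mm behind the grasp point. The pads swing forward as they close: fully open they stand 13 mm farther back than shut.
Start: joints at [-1.121, 0.353, 1.633, -0, 1.155, -0.002], TCP at [272.865, -562.292, 231.281] pointing down, gripper open.
Joint ranges: [-2.63, 2.63], [-0.92, 2.1], [0.06, 2.66], [-1.3, 4.44], [0, 2.69], [-3.02, 3.02]. Speed limits (rad/s): [2.22, 2.22, 2.79, 3.14, 3.14, 3.14].

INTERFACE

Orientations are given as [roll, pitch, yaw] about the fixed x, y, z axes, in that order (R = Rz(yaw) Ry(pitch) Rx(roll)).
In Python, from rig import telemetry, optics, r gives the robot as it stands.
- The arm moves only by the tool play_rows, never from a script. Its arguments are lists of equal length, an entry for each row: "dp": the shift along the tool's x, y, z in units of 40 mm (1.0 is 40 mm), a list of three; "rot": the turn, a rotation vector about the tool's x, y, z in units of 6 degrees (1.0 is 6 degrees), a list of three. In form: {"dp": [[tx, ty, tz], ...], "rot": [[ax, ay, az], ...]}. A call has 1 to 5 rows; each row is the pose to reach, as a shift and turn from the pose commanded when the call began, along the tool's axes at that moment; what a row does not reach only later rows make up. A row lasts 1/12 s, in which the tool goes at most 41.7 mm and 7.16 degrees, less where a joint would pass 70% of its speed; a pose out of reach is approached as far as the arm can. A call with a gripper value outside its range is refused whole. "fingers" is the opening, from 0 (shut) to 1 (fully open), set as the call begins (left out, the last holds). The fingers move at their own pace and stop on an object; "grip_force" is the grip in N (left out, the last holds). Time passes only in rows, so rows that repeat a pose let the fingers close. It gives the time, the measured TCP pose, the force, the opening and the grip force at its end, in the units of the state.
- telemetry.sense(): the state, without advancing time (a new reading comes with each control period).
- optics.grab_frame(name): name is "scene" or "top" or "wrist"; returns a dict with "color" (384x512x3 uint8, red, green, blue), "mtx" (3x3 intrinsics, pixels), "R" (3x3) and "t" (3): a world point X has camera coordinates R X + t; the wrist camera has in their place "mount" (4x4, takes a point from camera to tool coordinates, whose origin is the TCP and whose axes are the flange's). Camera axes: x right, y down, z forward; pixel columns grow to the right and rows downward; lengths in mm; the calibration is good to about 2 mm. A picture is of the moment at which its call begins: read the wrist's pose just before it. There is no depth.
- r.sign_off(): hands the job in; it is judged then, once.
The state is a dict: "clock": time; "qpos": joint angles; "qvel": joint speeds; "joint_efforts": joint torques, N m; "eef_pos": TCP position; "tcp_rot": TCP orientation; "contact_force": force on the tool from outside, world axes, zero at the start; "wrist_torque": the same for the moment, N m; "opening": opening from 0.0 (shut) to 1.0 (fully open); "grasp_force": force on a finger pad.
Only numpy, scipy, OpenCV 4.12 (cv2) and the standard library are available. Lean on these libraries where they do the work, as an engineer would, in place of code of your own. Each camera call takes 0.05 s, during which the arm holds its last target. There are 200 camera calls.

## Working session

There is one attempt and no reset: what is moved stays moved. The work goes in short steps, Python scripts to look and compute and a tool call to move; the robot and the scene stay as the last step left them, time stands still between calls to the robot, and variables do not carry over. Pictures are saved under pics/ and viewed, at most 10 in all, crops included, and the job is handed in when it is done.

Besides the shell and the picture viewer there is one more tool, called by a JSON object that holds its "method" and its "body". play_rows: Moves the arm, as the interface text tells. Its arguments: {"type":"object","properties":{"dp":{"type":"array"},"rot":{"type":"array"},"fingers":{"type":"number"},"grip_force":{"type":"number"}},"required":["dp","rot"]}

```bash
mkdir -p pics; ls
python3 - <<'E'
from rig import telemetry, optics, r
import cv2,numpy as np
s=telemetry.sense(); print(s)
for n in("top","scene"):
    f=optics.grab_frame(n); cv2.imwrite(f"pics/{n}0.png",f["color"][:,:,::-1]); np.savez(f"{n}.npz",**f); print(n,f["mtx"].tolist(),f["R"].tolist(),f["t"].tolist())
E
```

```text
pics
{'clock': 0.0, 'qpos': array([-1.12138811e+00,  3.53681849e-01,  1.63415636e+00,  1.09277591e-06,
        1.15520108e+00, -2.34388274e-03]), 'qvel': array([-1.17951550e-03, -4.86198625e-06, -5.39881178e-05, -8.93006791e-04,
        4.08305261e-04, -1.38711642e-03]), 'joint_efforts': array([-8.85374320e-04, -6.05257416e+01, -3.42056251e+01, -1.25931874e-04,
        9.37631470e-03, -1.38318541e-05]), 'eef_pos': array([ 272.65723335, -561.84369529,  230.53112846]), 'tcp_rot': array([-3.14014603e+00, -4.38984105e-06,  4.51751659e-01]), 'contact_force': array([ 0.43883662,  0.13567642, -0.25080601]), 'wrist_torque': array([-0.02202229,  0.02373758, -0.01932287]), 'grasp_force': 0.0, 'opening': 1.0031096696633313}
top [[351.3270241695119, 0.0, 253.367479709652], [0.0, 351.3270241695119, 193.88049655981746], [0.0, 0.0, 1.0]] [[-0.027477301739441632, -0.9993345817748247, 0.0239873207769487], [-0.9867355469258634, 0.023274543041273684, -0.16065881886512506], [0.15999361962914913, -0.028083612929187953, -0.9867184767515031]] [-6.867524092753461, 557.2151710498753, 986.3819027193342]
scene [[465.71899875431114, 0.0, 263.02662228691315], [0.0, 465.71899875431114, 191.31429509473026], [0.0, 0.0, 1.0]] [[0.62958421981707, -0.7766068749194446, 0.022482704134185575], [-0.4253660172633558, -0.3687648697426693, -0.8264842540552012], [0.650144185173444, 0.5107780659655681, -0.5625107161767074]] [-347.2727628214427, 287.0253800291977, 1164.0711530633178]
```

Run:
```python
import cv2
im=cv2.imread("pics/top0.png"); cv2.imwrite("pics/top0b.png",cv2.resize(im,(800,600),interpolation=cv2.INTER_CUBIC))
```

```text
(no output)
```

View pics/top0b.png

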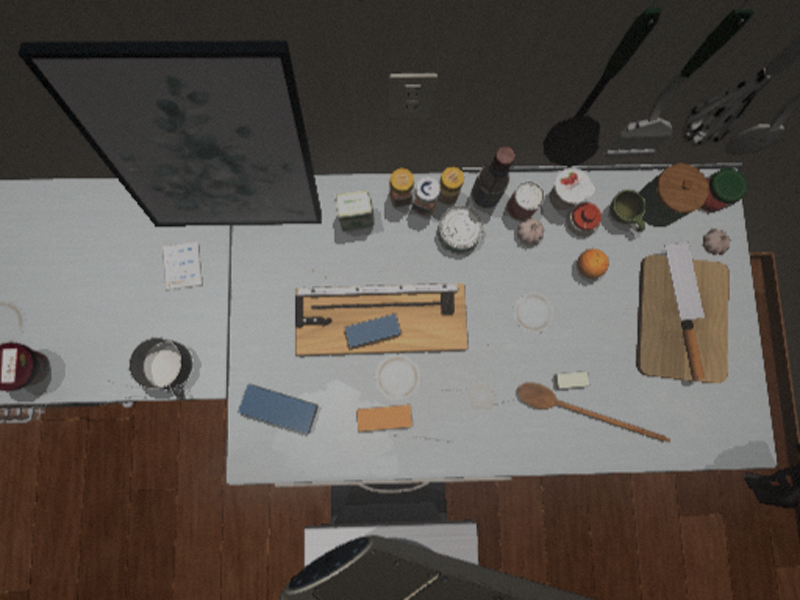

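View pics/scene0.png

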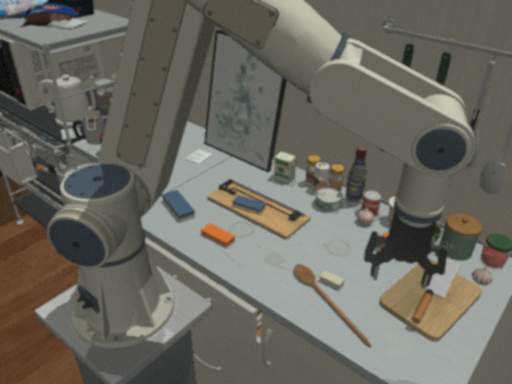

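The top view (800x600 scale) shows the holder at about (295-467, 285-355), with the small blue stone at (372,331), the jaw at (447,303) and the pocket at the left (+y). The scene view shows the arm well clear of it.

```bash
cat > h.py <<'E'
import cv2,numpy as np
from scipy.spatial.transform import Rotation as Ro
def ray(f,uv,z):
    uv=np.atleast_2d(np.float64(uv)); d=np.c_[uv,np.ones(len(uv))]@np.linalg.inv(f["mtx"]).T
    R,t=f["R"],f["t"]; c=-R.T@t; d=d@R
    return c+d*((z-c[2])/d[:,2])[:,None]
def wristframe(f,s):
    T=np.eye(4); T[:3,:3]=Ro.from_euler("xyz",s["tcp_rot"]).as_matrix(); T[:3,3]=s["eef_pos"]
    C=T@f["mount"]; return dict(color=f["color"],mtx=f["mtx"],R=C[:3,:3].T,t=-C[:3,:3].T@C[:3,3])
def blob(f,lo,hi,z,box=None,pick=0):
    hsv=cv2.cvtColor(f["color"],cv2.COLOR_RGB2HSV); m=cv2.inRange(hsv,lo,hi)
    if box: k=np.zeros_like(m); k[box[1]:box[3],box[0]:box[2]]=255; m&=k
    c=sorted(cv2.findContours(m,cv2.RETR_EXTERNAL,cv2.CHAIN_APPROX_NONE)[0],key=cv2.contourArea)[::-1][pick]
    P=ray(f,c[:,0,:],z); rc=cv2.minAreaRect(P[:,:2].astype(np.float32))
    return rc,cv2.boxPoints(rc),c
E
python3 - <<'E'
from h import *
f=dict(np.load("top.npz"))
hsv=cv2.cvtColor(f["color"],cv2.COLOR_RGB2HSV)
for u,v in [(372,331),(280,410),(447,303),(380,345),(440,330),(375,290)]: print(hsv[int(v*.64),int(u*.64)])
b=(185,175,305,232)
for lo,hi,z in [((95,60,40),(125,255,255),34),((8,70,60),(28,255,255),14)]:
    rc,p,c=blob(f,lo,hi,z,b); print(rc,p.round(1).tolist(),cv2.boundingRect(c))
E
```

```text
[107  64 120]
[105  77 113]
[ 0 20 65]
[ 16 110 174]
[ 18 105 175]
[ 10   5 142]
((508.0415344238281, 25.481170654296875), (35.20512390136719, 94.4645004272461), 13.674795150756836) [[479.79998779296875, 67.19999694824219], [502.1000061035156, -24.600000381469727], [536.2999877929688, -16.299999237060547], [514.0, 75.5]] (221, 202, 34, 20)
((526.8189086914062, 8.374954223632812), (125.40874481201172, 331.1048889160156), 2.3283143043518066) [[457.3999938964844, 171.1999969482422], [470.8999938964844, -159.60000610351562], [596.2000122070312, -154.5], [582.7000122070312, 176.3000030517578]] (189, 182, 110, 46)
```

{"method": "play_rows", "body": {"dp": [[0.73,-0.66,0],[1.46,-1.32,0],[2.19,-1.98,0],[2.92,-2.64,0],[3.65,-3.3,0]], "rot": [[0,0,0.79],[0,0,1.57],[0,0,2.36],[0,0,3.14],[0,0,3.93]]}}

```text
clock: 0.52
eef_pos: [346.6, -378.0, 230.9]
tcp_rot: [-3.141, 0.0, 0.036]
contact_force: [1.1, -0.1, 0.6]
opening: 1.0
grasp_force: 0.0
```

```bash
python3 -c "
from rig import telemetry, optics
print(optics.grab_frame('wrist')['mount'].round(3).tolist());s=telemetry.sense();print(s['eef_pos'],s['tcp_rot'])"
```

```text
[[0.0, -0.96, -0.281, 69.939], [1.0, 0.0, -0.0, -0.791], [0.0, -0.281, 0.96, -142.867], [0.0, 0.0, 0.0, 1.0]]
[ 348.07614766 -372.13806672  230.63289539] [-3.13669612e+00  3.62326139e-05  2.78717278e-02]
```

{"method": "play_rows", "body": {"dp": [[0.49,-0.88,0],[0.98,-1.76,0],[1.47,-2.64,0],[1.96,-3.52,0],[2.45,-4.4,0]], "rot": [[0,0,0],[0,0,0],[0,0,0],[0,0,0],[0,0,0]]}}

```text
clock: 0.98
eef_pos: [437.7, -198.2, 231.2]
tcp_rot: [-3.142, 0.0, 0.04]
contact_force: [0.2, -0.5, -0.8]
opening: 0.999
grasp_force: 0.0
```

{"method": "play_rows", "body": {"dp": [[0.49,-0.88,0],[0.98,-1.76,0],[1.47,-2.64,0],[1.96,-3.52,0],[2.45,-4.4,0]], "rot": [[0,0,0],[0,0,0],[0,0,0],[0,0,0],[0,0,0]]}}

```text
clock: 1.4
eef_pos: [528.6, -18.2, 231.2]
tcp_rot: [3.142, 0.0, 0.041]
contact_force: [1.2, -0.0, 0.3]
opening: 1.004
grasp_force: 0.0
```

{"method": "play_rows", "body": {"dp": [[0.3,-0.5,0],[0.3,-0.6,0],[0.3,-0.6,0],[0.3,-0.6,0]], "rot": [[0,0,0],[0,0,0],[0,0,0],[0,0,0]], "fingers": 0.6}}

```text
clock: 1.73
eef_pos: [538.6, 4.0, 230.9]
tcp_rot: [3.141, 0.001, 0.041]
contact_force: [0.1, -0.1, -0.1]
opening: 0.6
grasp_force: 0.0
```

```bash
cat > look.py <<'E'
import sys
from rig import telemetry, optics
from h import *
s=telemetry.sense(); f=optics.grab_frame("wrist"); print(s["clock"],s["eef_pos"],s["tcp_rot"],s["opening"])
cv2.imwrite(f"pics/{sys.argv[1]}.png",f["color"][:,:,::-1]); g=wristframe(f,s); np.savez(sys.argv[1]+".npz",**g)
E
python3 look.py w1
```

```text
1.7333 [538.62811494   3.97439866 230.87836171] [3.14125419e+00 1.22367363e-03 4.11195303e-02] 0.5997715792124233
```

View pics/w1.png

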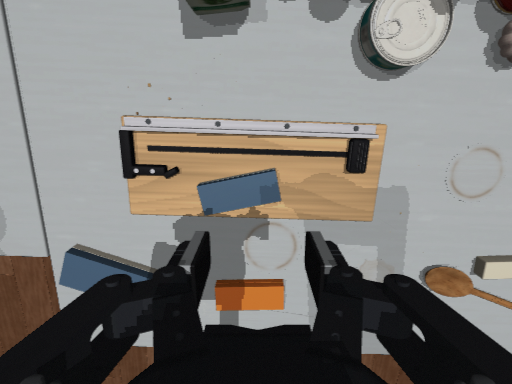

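The wrist view shows the holder spanning (122-386, 115-220), the stone at (239,192), the jaw at (358,155), and the stop and cheek at (127-178, 130-178).

```bash
cat > meas.py <<'E'
import sys
from h import *
f=dict(np.load(sys.argv[1]+".npz"))
def yawc(rc):
    p=cv2.boxPoints(rc); e=[p[1]-p[0],p[2]-p[1]]; d=max(e,key=np.linalg.norm); d=d*np.sign(d[1]); return np.degrees(np.arctan2(-d[0],d[1]))
b=(60,90,440,235)
rh,ph,ch=blob(f,(8,70,50),(28,255,255),14,b); print("holder",rh,yawc(rh),ph.round(1).tolist())
rs,ps,cs=blob(f,(95,60,70),(125,255,255),34,b); print("stone",rs,yawc(rs))
c=np.radians(float(sys.argv[2]) if len(sys.argv)>2 else yawc(rh)); hc=np.array(eval(sys.argv[3]) if len(sys.argv)>3 else rh[0])
H=np.array([[np.cos(c),np.sin(c)],[-np.sin(c),np.cos(c)]])
print("stone in holder",H@(np.array(rs[0])-hc), yawc(rs)-np.degrees(c))
E
python3 meas.py w1
```

```text
holder ((531.9666748046875, 10.291748046875), (128.57618713378906, 326.996337890625), 0.5026598572731018) 0.5026686 [[466.20001220703125, 173.1999969482422], [469.1000061035156, -153.8000030517578], [597.7000122070312, -152.60000610351562], [594.7999877929688, 174.3000030517578]]
stone ((506.9920349121094, 26.641849517822266), (39.06721878051758, 97.8798828125), 13.925031661987305) 13.925027
stone in holder [-24.83023702  16.56857718] 13.4223585
```

```bash
cat > edge.py <<'E'
from h import *
f=dict(np.load("w1.npz")); b=(60,90,440,235)
_,_,c=blob(f,(8,70,50),(28,255,255),14,b); c=c[:,0,:]
P=ray(f,c,14)[:,:2]
def line(m):
    vx,vy,x,y=cv2.fitLine(P[m].astype(np.float32),cv2.DIST_HUBER,0,.01,.01).ravel(); return (vx,vy,x,y)
fr=line((c[:,1]>208)&(c[:,0]>145)&(c[:,0]<360)&~((c[:,0]>190)&(c[:,0]<225))); 
le=line((c[:,0]<140)&(c[:,1]>182)&(c[:,1]<209)); ri=line((c[:,0]>368)&(c[:,1]>140)&(c[:,1]<214))
for n,l in zip("flr",(fr,le,ri)): print(n,np.round(l,3),np.degrees(np.arctan2(l[1],l[0])))
hsv=cv2.cvtColor(f["color"],cv2.COLOR_RGB2HSV)
m=cv2.inRange(hsv,(0,0,140),(180,60,255)); k=np.zeros_like(m); k[112:142,124:378]=255
print(cv2.rotate(hsv[110:140,250:251,:],0)[0].tolist())
gray=hsv[:,:,2].astype(int)
pts=[]
for u in range(150,370,10):
    print(u,gray[112:142,u].tolist()) if u%50==0 else None
E
python3 edge.py
```

```text
f [ 9.00000e-03 -1.00000e+00  4.68811e+02 -1.53570e+01] -89.49124
l [ 1.00000e+00 -1.00000e-03  4.93809e+02  1.72658e+02] -0.07872279
r [ 1.00000e+00  1.50000e-02  5.29948e+02 -1.52426e+02] 0.87463546
[[16, 105, 185], [16, 107, 189], [16, 107, 124], [16, 107, 114], [16, 107, 119], [15, 27, 113], [132, 7, 182], [132, 7, 193], [126, 6, 201], [130, 7, 117], [130, 5, 151], [126, 7, 181], [138, 7, 189], [128, 5, 197], [135, 5, 198], [126, 7, 196], [125, 8, 193], [130, 4, 191], [128, 5, 195], [16, 89, 170], [17, 38, 126], [98, 6, 170], [98, 6, 174], [96, 7, 176], [96, 7, 176], [105, 6, 177], [102, 7, 177], [100, 9, 178], [95, 9, 177], [90, 7, 176]]
150 [175, 174, 174, 169, 129, 155, 197, 162, 131, 105, 109, 137, 194, 190, 137, 158, 188, 182, 178, 81, 117, 132, 197, 192, 188, 191, 193, 189, 184, 190]
200 [176, 176, 176, 175, 173, 150, 152, 169, 198, 195, 195, 198, 199, 196, 190, 184, 113, 191, 190, 182, 170, 89, 116, 127, 191, 187, 187, 189, 189, 185]
250 [178, 177, 177, 176, 176, 174, 170, 126, 170, 195, 191, 193, 196, 198, 197, 189, 181, 151, 117, 201, 193, 182, 113, 119, 114, 124, 189, 185, 183, 182]
300 [177, 176, 177, 179, 179, 178, 177, 177, 171, 138, 164, 193, 191, 194, 198, 198, 194, 189, 183, 140, 178, 191, 188, 180, 94, 119, 131, 202, 201, 201]
350 [176, 176, 176, 176, 177, 177, 176, 176, 176, 173, 150, 159, 158, 183, 187, 189, 191, 189, 186, 187, 181, 112, 189, 189, 185, 168, 81, 47, 7, 11]
```

Run:
```python
from h import *
f=dict(np.load("top.npz"))
_,_,c=blob(f,(8,70,60),(28,255,255),14,(185,175,305,232)); c=c[:,0,:]; P=ray(f,c,14)[:,:2]
m=(c[:,1]>218)&(c[:,0]>195)&(c[:,0]<292); l=cv2.fitLine(P[m].astype(np.float32),cv2.DIST_HUBER,0,.01,.01).ravel(); print(l,np.degrees(np.arctan2(l[1],l[0])))
for lo,hi in ((0,193),(293,400)):
    m=(c[:,0]>=lo)&(c[:,0]<=hi)&(c[:,1]>188); print(P[m].mean(0))
```

```text
[ 6.5325787e-03 -9.9997866e-01  4.6936823e+02  9.0295429e+00] -89.6257
[507.44847626 167.71376743]
[ 516.61937058 -152.80130313]
```

{"method": "play_rows", "body": {"dp": [[-0.9,-0.2,0.3],[-1.8,-0.4,0.6],[-2.27,-0.59,1.4],[-2.27,-0.59,2.4],[-2.27,-0.59,3.4]], "rot": [[0,0,0.1],[0,0,0.2],[0,0,0.32],[0,0,0.32],[0,0,0.32]]}}

```text
clock: 2.2
eef_pos: [446.8, 23.2, 95.3]
tcp_rot: [3.142, -0.003, 0.005]
contact_force: [1.5, -0.3, -0.3]
opening: 0.596
grasp_force: 0.0
```

{"method": "play_rows", "body": {"dp": [[0,0,0.8],[0,0,1.4],[0,0,1.8],[0,0,1.8],[0,0,1.8]], "rot": [[0,0,0],[0,0,0],[0,0,0],[0,0,0],[0,0,0]]}}

```text
clock: 2.62
eef_pos: [446.8, 23.2, 23.1]
tcp_rot: [3.141, 0.002, 0.005]
contact_force: [0.7, -0.5, 0.0]
opening: 0.6
grasp_force: 0.0
```

```bash
python3 look.py w2
```

```text
2.6167 [446.83222285  23.21207582  23.08835692] [3.14142467e+00 1.91134252e-03 5.26862697e-03] 0.5995604986477349
```

View pics/w2.png

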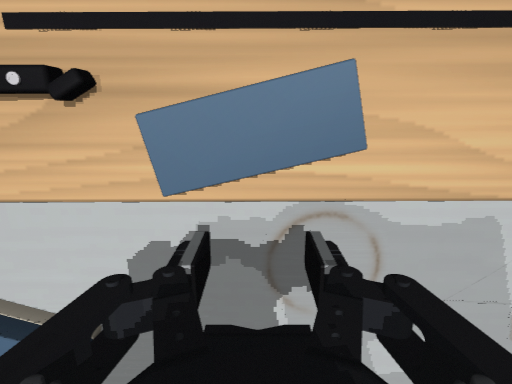

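The wrist view shows both open fingers at (200,265) and (315,265), square in front of the stone's long side; the stone spans (136-366, 58-195).

{"method": "play_rows", "body": {"dp": [[0.1,0,0.13],[0.2,0,0.13],[0.3,0,0.13],[0.4,0,0.13],[0.5,0,0.13]], "rot": [[0,0,0],[0,0,0],[0,0,0],[0,0,0],[0,0,0]]}}

```text
clock: 3.08
eef_pos: [468.6, 24.4, 18.6]
tcp_rot: [-3.142, -0.001, 0.007]
contact_force: [0.4, 0.1, -0.5]
opening: 0.601
grasp_force: 0.0
```

{"method": "play_rows", "body": {"dp": [[0.12,0,0],[0.24,0,0],[0.36,0,0],[0.48,0,0],[0.6,0,0]], "rot": [[0,0,0],[0,0,0],[0,0,0],[0,0,0],[0,0,0]]}}

```text
clock: 3.5
eef_pos: [491.9, 24.5, 18.0]
tcp_rot: [3.142, 0.0, 0.007]
contact_force: [-1.6, 0.1, 1.3]
opening: 0.602
grasp_force: 0.8
```

{"method": "play_rows", "body": {"dp": [[0.12,0,0],[0.24,0,0],[0.36,0,0],[0.48,0,0],[0.6,0,0]], "rot": [[0,0,0],[0,0,0],[0,0,0],[0,0,0],[0,0,0]]}}

```text
clock: 3.92
eef_pos: [516.2, 24.7, 18.0]
tcp_rot: [-3.142, -0.0, 0.007]
contact_force: [-1.0, -0.6, -1.1]
opening: 0.604
grasp_force: 0.3
```

```bash
python3 look.py w3
python3 - <<'E'
from h import *
f=dict(np.load("w3.npz")); rs,ps,cs=blob(f,(95,60,60),(125,255,255),34,(60,0,470,225)); print(rs)
E
```

```text
3.9167 [516.16758031  24.66086849  18.02195429] [-3.14158993e+00 -9.88450082e-05  6.72134972e-03] 0.6039292412603758
((549.9865112304688, 22.31400489807129), (33.78120803833008, 99.77323913574219), 0.40401747822761536)
```

View pics/w3.png

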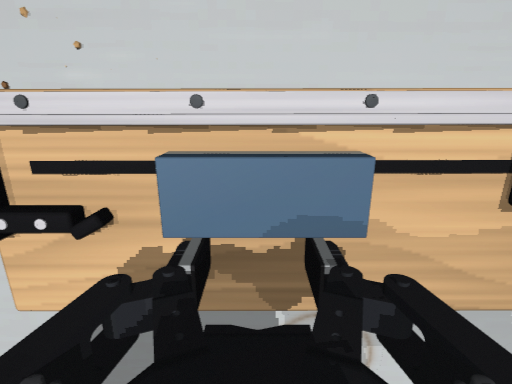

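The stone, at (265,195), now lies parallel to the rail, with about 15 mm still to go.

{"method": "play_rows", "body": {"dp": [[0.06,0,0],[0.12,0,0],[0.18,0,0],[0.24,0,0],[0.3,0,0]], "rot": [[0,0,0],[0,0,0],[0,0,0],[0,0,0],[0,0,0]]}}

```text
clock: 4.38
eef_pos: [527.8, 24.7, 18.1]
tcp_rot: [-3.142, -0.0, 0.007]
contact_force: [-1.3, -0.3, -1.0]
opening: 0.603
grasp_force: 0.3
```

{"method": "play_rows", "body": {"dp": [[0.03,0,0],[0.06,0,0],[0.08,0,0]], "rot": [[0,0,0],[0,0,0],[0,0,0]]}}

```text
clock: 4.63
eef_pos: [529.8, 24.7, 18.0]
tcp_rot: [3.142, 0.002, 0.007]
contact_force: [-6.6, 0.8, 5.0]
opening: 0.595
grasp_force: 3.1
```

{"method": "play_rows", "body": {"dp": [[0.03,0,0],[0.05,0,0],[0.05,0,0],[0.05,0,0]], "rot": [[0,0,0],[0,0,0],[0,0,0],[0,0,0]]}}

```text
clock: 4.97
eef_pos: [529.8, 24.7, 17.6]
tcp_rot: [3.141, 0.006, 0.007]
contact_force: [-10.0, 0.7, 6.9]
opening: 0.596
grasp_force: 4.9
```

```bash
python3 look.py w4
python3 - <<'E'
from h import *
f=dict(np.load("w4.npz")); rs,ps,cs=blob(f,(95,60,60),(125,255,255),34,(60,0,470,225)); print(rs,cv2.boundingRect(cs))
hsv=cv2.cvtColor(f["color"],cv2.COLOR_RGB2HSV)
for u in (180,265,350): print(hsv[95:150:2,u].tolist())
E
```

```text
4.9667 [529.76518492  24.74605626  17.63546246] [3.14146591 0.00573179 0.00700506] 0.5956034401724779
((563.6101684570312, 22.411319732666016), (33.230743408203125, 99.78272247314453), 0.41733404994010925) (155, 155, 221, 70)
[[85, 8, 196], [90, 7, 196], [96, 6, 197], [90, 6, 197], [90, 8, 198], [90, 8, 196], [96, 6, 197], [95, 8, 197], [85, 8, 196], [85, 8, 196], [84, 7, 193], [17, 107, 143], [16, 98, 193], [135, 5, 215], [130, 4, 212], [132, 6, 212], [133, 8, 212], [130, 7, 216], [132, 6, 218], [130, 7, 217], [130, 4, 214], [128, 5, 207], [126, 6, 206], [126, 8, 170], [130, 8, 100], [126, 6, 205], [132, 6, 214], [128, 5, 207]]
[[90, 7, 196], [96, 6, 197], [96, 6, 197], [95, 8, 198], [102, 6, 197], [100, 8, 198], [96, 6, 197], [90, 7, 196], [102, 7, 195], [105, 5, 195], [98, 5, 190], [16, 107, 150], [16, 91, 187], [132, 6, 210], [132, 6, 208], [126, 6, 209], [125, 7, 211], [132, 6, 216], [135, 5, 218], [135, 5, 215], [135, 5, 210], [132, 6, 204], [135, 5, 203], [128, 6, 172], [135, 5, 103], [126, 6, 201], [132, 6, 215], [138, 6, 210]]
[[100, 8, 197], [95, 8, 197], [95, 8, 198], [85, 8, 198], [90, 6, 197], [95, 8, 198], [100, 8, 198], [95, 8, 197], [95, 8, 197], [95, 8, 197], [90, 5, 190], [16, 106, 154], [16, 90, 189], [132, 6, 205], [120, 4, 207], [126, 6, 209], [135, 7, 211], [126, 6, 216], [132, 6, 219], [132, 6, 216], [126, 6, 210], [126, 6, 203], [132, 6, 204], [128, 7, 147], [128, 10, 105], [128, 5, 200], [132, 6, 211], [126, 6, 209]]
```

{"method": "play_rows", "body": {"dp": [[-0.6,0,0],[-0.6,0,-0.8],[-0.6,0,-1.6],[-0.2,1.1,-1.6],[0.68,2.2,-1.6]], "rot": [[0,0,0],[0,0,0],[0,0,0],[0,0,0],[0,0,0]]}}

```text
clock: 5.43
eef_pos: [548.8, -47.4, 84.3]
tcp_rot: [3.141, -0.003, 0.01]
contact_force: [0.6, 0.3, 0.1]
opening: 0.596
grasp_force: 0.0
```

{"method": "play_rows", "body": {"dp": [[0,0,0],[0,0,0],[0,0,0],[0,0,0],[0,0,0]], "rot": [[0,0,0],[0,0,0],[0,0,0],[0,0,0],[0,0,0]], "fingers": 0}}

```text
clock: 5.85
eef_pos: [547.9, -46.7, 81.8]
tcp_rot: [-3.141, 0.001, 0.008]
contact_force: [-0.0, -0.4, 0.0]
opening: -0.001
grasp_force: 0.0
```

```bash
python3 look.py w5
```

```text
5.85 [547.87664711 -46.72735969  81.75391959] [-3.14141184e+00  1.03288435e-03  7.60080947e-03] -0.0014964991467544659
```

View pics/w5.png

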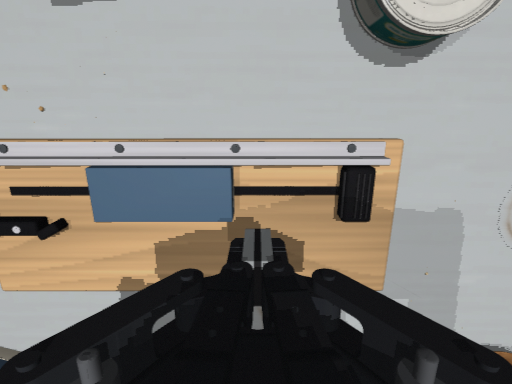

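The wrist view shows the stone flat along the rail (90-233, 165-222), the jaw at (357,193), and the shut fingers at (258,250).

{"method": "play_rows", "body": {"dp": [[0.15,0.4,0],[0.28,0.5,0.2],[0.28,0.5,0.9],[0.28,0.5,1.5],[0.28,0.5,1.59]], "rot": [[0,0,0],[0,0,0],[0,0,0],[0,0,0],[0,0,0]]}}

```text
clock: 6.32
eef_pos: [557.4, -66.8, 14.7]
tcp_rot: [-3.141, 0.005, 0.007]
contact_force: [-0.2, -0.2, -0.6]
opening: -0.0
grasp_force: 0.0
```

{"method": "play_rows", "body": {"dp": [[0,-0.1,0],[0,-0.2,0],[0,-0.3,0],[0,-0.4,0],[0,-0.5,0]], "rot": [[0,0,0],[0,0,0],[0,0,0],[0,0,0],[0,0,0]]}}

```text
clock: 6.73
eef_pos: [560.6, -46.8, 19.6]
tcp_rot: [3.141, -0.002, 0.007]
contact_force: [0.1, -0.6, -0.5]
opening: -0.0
grasp_force: 0.0
```

{"method": "play_rows", "body": {"dp": [[0,-0.1,0],[0,-0.2,0],[0,-0.3,0],[0,-0.4,0],[0,-0.5,0]], "rot": [[0,0,0],[0,0,0],[0,0,0],[0,0,0],[0,0,0]]}}

```text
clock: 7.15
eef_pos: [559.8, -27.1, 18.6]
tcp_rot: [3.141, -0.0, 0.007]
contact_force: [-0.2, -1.6, 0.9]
opening: -0.001
grasp_force: 0.9
```

```bash
cat > st.py <<'E'
import sys
from h import *
f=dict(np.load(sys.argv[1]+".npz")); rs,ps,cs=blob(f,(95,60,60),(125,255,255),34,(0,60,480,260)); print(rs,cv2.boundingRect(cs)); print(ps.round(1).tolist())
E
python3 look.py w6; python3 st.py w6
```

```text
7.15 [559.81240134 -27.14612392  18.60099416] [ 3.14147723e+00 -1.91205057e-04  6.75616663e-03] -0.0014676119939708932
((568.877685546875, 37.255897521972656), (23.581167221069336, 99.9599609375), 0.4057141840457916) (23, 215, 207, 45)
[[556.7000122070312, 87.19999694824219], [557.4000244140625, -12.800000190734863], [581.0, -12.600000381469727], [580.2999877929688, 87.30000305175781]]
```

View pics/w6.png

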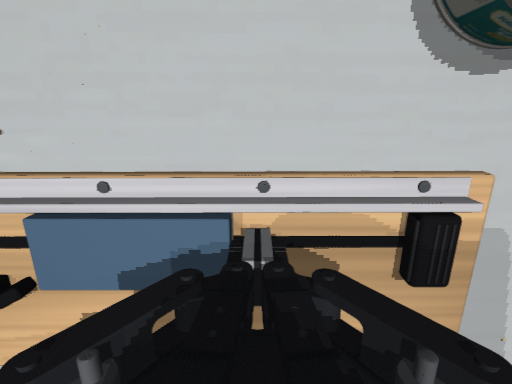

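The stone (30-232, 212-290) is still flat along the rail, and the fingertips touch its free end at (240,250).

{"method": "play_rows", "body": {"dp": [[0.01,-0.12,0],[0.02,-0.24,0],[0.02,-0.36,0],[0.03,-0.48,0],[0.03,-0.6,0]], "rot": [[0,0,0],[0,0,0],[0,0,0],[0,0,0],[0,0,0]]}}

```text
clock: 7.62
eef_pos: [560.4, -2.9, 18.3]
tcp_rot: [-3.142, 0.001, 0.007]
contact_force: [-1.1, -2.0, 0.5]
opening: 0.002
grasp_force: 1.1
```

```bash
python3 look.py w7; python3 st.py w7
```

```text
7.6167 [560.36757457  -2.93226185  18.26872506] [-3.14158572e+00  8.79868478e-04  6.74792184e-03] 0.0020828549529248092
((568.8407592773438, 61.44601058959961), (21.99623680114746, 99.91397857666016), 0.40923142433166504) (23, 218, 207, 42)
[[557.5, 111.30000305175781], [558.2000122070312, 11.399999618530273], [580.2000122070312, 11.600000381469727], [579.5, 111.5]]
```

{"method": "play_rows", "body": {"dp": [[0.01,-0.12,0],[0.01,-0.24,0],[0.02,-0.36,0],[0.02,-0.48,0],[0.02,-0.6,0]], "rot": [[0,0,0],[0,0,0],[0,0,0],[0,0,0],[0,0,0]]}}

```text
clock: 8.08
eef_pos: [561.4, 21.1, 18.5]
tcp_rot: [-3.142, -0.0, 0.007]
contact_force: [-1.3, -1.3, -0.5]
opening: -0.001
grasp_force: 0.6
```

{"method": "play_rows", "body": {"dp": [[0,-0.1,0],[0,-0.2,0],[0,-0.3,0],[0,-0.4,0],[0,-0.45,0]], "rot": [[0,0,0],[0,0,0],[0,0,0],[0,0,0],[0,0,0]]}}

```text
clock: 8.5
eef_pos: [561.4, 39.1, 18.5]
tcp_rot: [-3.142, -0.0, 0.007]
contact_force: [0.0, -0.6, -0.1]
opening: 0.0
grasp_force: 0.5
```

{"method": "play_rows", "body": {"dp": [[0,-0.04,0],[0,-0.08,0],[0,-0.12,0],[0,-0.16,0],[0,-0.2,0]], "rot": [[0,0,0],[0,0,0],[0,0,0],[0,0,0],[0,0,0]]}}

```text
clock: 8.92
eef_pos: [561.3, 46.4, 18.5]
tcp_rot: [3.141, -0.0, 0.007]
contact_force: [-0.2, -13.1, 0.1]
opening: -0.003
grasp_force: 6.7
```

{"method": "play_rows", "body": {"dp": [[0,-0.02,0],[0,-0.03,0],[0,-0.03,0],[0,-0.03,0]], "rot": [[0,0,0],[0,0,0],[0,0,0],[0,0,0]]}}

```text
clock: 9.25
eef_pos: [561.3, 46.3, 18.5]
tcp_rot: [3.14, 0.0, 0.007]
contact_force: [-0.9, -11.5, -0.0]
opening: 0.002
grasp_force: 5.7
```

```bash
python3 look.py w8; python3 st.py w8
```

```text
9.25 [561.2803786   46.29667093  18.52774105] [3.13972138e+00 3.60367181e-05 7.38569555e-03] 0.0016613686788414393
((569.112548828125, 110.39581298828125), (20.9973087310791, 99.88847351074219), 0.3984825313091278) (23, 220, 208, 40)
[[558.2999877929688, 160.3000030517578], [559.0, 60.400001525878906], [580.0, 60.5], [579.2999877929688, 160.39999389648438]]
```

View pics/w8.png

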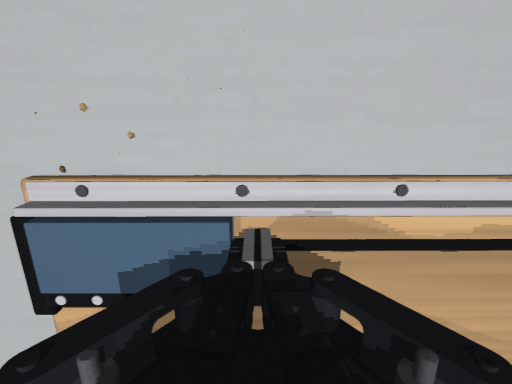

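The stone is home in the pocket: its end sits at the stop at (30,260) and its long side is on the rail. Next, the jaw.

{"method": "play_rows", "body": {"dp": [[0,0.4,0],[0,0.6,-0.8],[0,1.5,-1.5],[0,2.5,-1.5],[0,3.5,-1.5]], "rot": [[0,0,0],[0,0,0],[0,0,0],[0,0,0],[0,0,0]]}}

```text
clock: 9.72
eef_pos: [563.9, -93.2, 80.8]
tcp_rot: [3.141, -0.004, 0.009]
contact_force: [0.3, -1.3, -1.8]
opening: 0.001
grasp_force: 0.0
```

{"method": "play_rows", "body": {"dp": [[0,0.9,0],[0,1.8,0],[0,2.5,0],[0,2.5,0],[0,2.5,0]], "rot": [[0,0,0],[0,0,0],[0,0,0],[0,0,0],[0,0,0]]}}

```text
clock: 10.13
eef_pos: [562.9, -193.5, 78.5]
tcp_rot: [-3.142, -0.001, 0.004]
contact_force: [-1.0, 0.7, 0.4]
opening: -0.001
grasp_force: 0.0
```

```bash
python3 look.py w9
```

```text
10.1333 [ 562.88295186 -193.52508452   78.50004881] [-3.14150287e+00 -5.47345897e-04  3.74477754e-03] -0.001248540165494633
```

View pics/w9.png

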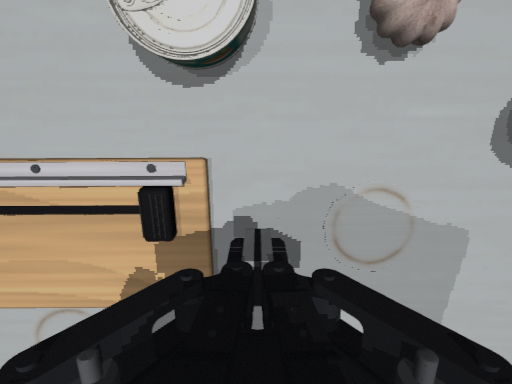

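The wrist view shows the jaw at (139-176, 185-241), the holder's end at u≈210, and the shut fingers well to the right, clear of it.

Run:
```python
from h import *
f=dict(np.load("w9.npz"))
print(ray(f,[(139,190),(176,190),(157,185),(157,241),(176,213)],30).round(1))
```

```text
[[ 578.2 -109.8   30. ]
 [ 578.3 -135.8   30. ]
 [ 581.9 -122.8   30. ]
 [ 539.  -118.7   30. ]
 [ 561.1 -134.5   30. ]]
```

{"method": "play_rows", "body": {"dp": [[-0.05,0,0.7],[-0.05,0,1.4],[-0.05,0,1.45],[-0.05,-0.3,1.45],[-0.05,-0.6,1.45]], "rot": [[0,0,0],[0,0,0],[0,0,0],[0,0,0],[0,0,0]]}}

```text
clock: 10.6
eef_pos: [561.1, -166.9, 21.2]
tcp_rot: [-3.141, -0.0, 0.007]
contact_force: [0.1, -0.4, -0.2]
opening: -0.0
grasp_force: 0.0
```

{"method": "play_rows", "body": {"dp": [[0,-0.2,0],[0,-0.4,0],[0,-0.55,0],[0,-0.7,0],[0,-0.8,0]], "rot": [[0,0,0],[0,0,0],[0,0,0],[0,0,0],[0,0,0]]}}

```text
clock: 11.02
eef_pos: [561.2, -135.7, 21.3]
tcp_rot: [3.141, -0.001, 0.007]
contact_force: [0.4, -2.8, 3.4]
opening: 0.002
grasp_force: 1.7
```

{"method": "play_rows", "body": {"dp": [[0,-0.2,0],[0,-0.4,0],[0,-0.6,0],[0,-0.8,0],[0,-1.0,0]], "rot": [[0,0,0],[0,0,0],[0,0,0],[0,0,0],[0,0,0]]}}

```text
clock: 11.43
eef_pos: [560.5, -95.5, 20.6]
tcp_rot: [3.142, -0.001, 0.007]
contact_force: [0.7, -3.0, 3.3]
opening: 0.003
grasp_force: 1.7
```

Pushing the jaw with about 3 N of drag. The fingertips should meet resistance near y = 23.

{"method": "play_rows", "body": {"dp": [[0,-0.25,0],[0,-0.5,0],[0,-0.75,0],[0,-1.0,0],[0,-1.25,0]], "rot": [[0,0,0],[0,0,0],[0,0,0],[0,0,0],[0,0,0]]}}

```text
clock: 11.85
eef_pos: [559.9, -45.1, 20.5]
tcp_rot: [-3.142, -0.0, 0.007]
contact_force: [1.5, -2.4, 3.6]
opening: 0.002
grasp_force: 1.7
```

{"method": "play_rows", "body": {"dp": [[0,-0.25,0],[0,-0.5,0],[0,-0.7,0],[0,-0.9,0],[0,-1.0,0]], "rot": [[0,0,0],[0,0,0],[0,0,0],[0,0,0],[0,0,0]]}}

```text
clock: 12.27
eef_pos: [559.4, -5.1, 20.4]
tcp_rot: [-3.141, 0.0, 0.007]
contact_force: [1.0, -1.8, 2.6]
opening: -0.0
grasp_force: 1.5
```

{"method": "play_rows", "body": {"dp": [[0,-0.12,0],[0,-0.24,0],[0,-0.34,0],[0,-0.4,0],[0,-0.44,0]], "rot": [[0,0,0],[0,0,0],[0,0,0],[0,0,0],[0,0,0]]}}

```text
clock: 12.68
eef_pos: [559.4, 11.6, 20.4]
tcp_rot: [3.142, 0.0, 0.007]
contact_force: [1.6, -2.6, 3.1]
opening: 0.003
grasp_force: 1.5
```

{"method": "play_rows", "body": {"dp": [[0,-0.06,0],[0,-0.12,0],[0,-0.17,0],[0,-0.22,0],[0,-0.26,0]], "rot": [[0,0,0],[0,0,0],[0,0,0],[0,0,0],[0,0,0]]}}

```text
clock: 13.1
eef_pos: [559.3, 21.9, 20.4]
tcp_rot: [-3.142, 0.0, 0.007]
contact_force: [1.1, -3.1, 3.3]
opening: 0.002
grasp_force: 1.4
```

{"method": "play_rows", "body": {"dp": [[0,-0.03,0],[0,-0.05,0],[0,-0.07,0]], "rot": [[0,0,0],[0,0,0],[0,0,0]]}}

```text
clock: 13.35
eef_pos: [559.3, 24.6, 20.4]
tcp_rot: [3.141, 0.0, 0.007]
contact_force: [0.3, -4.5, 2.6]
opening: 0.001
grasp_force: 3.1
```

{"method": "play_rows", "body": {"dp": [[0,-0.02,0],[0,-0.04,0],[0,-0.05,0],[0,-0.05,0]], "rot": [[0,0,0],[0,0,0],[0,0,0],[0,0,0]]}}

```text
clock: 13.68
eef_pos: [559.3, 25.0, 20.5]
tcp_rot: [3.139, 0.0, 0.008]
contact_force: [0.5, -13.4, 3.3]
opening: 0.002
grasp_force: 6.7
```

The jaw is firmly seated: 13 N with no further travel. Withdrawing to check.

{"method": "play_rows", "body": {"dp": [[0,0.3,0],[0,0.8,0],[0,0.8,-0.8],[0,0.8,-1.8],[0,0.3,-2.8]], "rot": [[0,0,0],[0,0,0],[0,0,0],[0,0,0],[0,0,0]]}}

```text
clock: 14.1
eef_pos: [558.3, 11.0, 130.2]
tcp_rot: [3.141, 0.003, 0.004]
contact_force: [1.2, 1.0, 0.3]
opening: -0.004
grasp_force: 0.0
```

{"method": "play_rows", "body": {"dp": [[0,-0.5,-0.9],[0,-1.2,-1.6],[0,-1.6,-1.6],[0,-1.6,-1.6],[0,-1.6,-1.6]], "rot": [[0,0,0],[0,0,0],[0,0,0],[0,0,0],[0,0,0]]}}

```text
clock: 14.52
eef_pos: [558.5, 77.6, 193.5]
tcp_rot: [-3.141, 0.001, 0.008]
contact_force: [-0.2, -0.7, -0.9]
opening: -0.003
grasp_force: 0.0
```

```bash
python3 look.py w10
python3 - <<'E'
from h import *
f=dict(np.load("w10.npz")); rs,ps,cs=blob(f,(95,60,60),(125,255,255),34,(0,60,512,235)); print(rs,cv2.boundingRect(cs),ps.round(1).tolist())
E
```

```text
14.5167 [558.46309542  77.57320412 193.52900944] [-3.14140807e+00  6.27389592e-04  8.44061592e-03] -0.0027486751439260455
((558.8546142578125, 110.54002380371094), (40.20414352416992, 100.47431945800781), 0.49820151925086975) (181, 157, 94, 37) [[538.2999877929688, 160.60000610351562], [539.2000122070312, 60.099998474121094], [579.4000244140625, 60.5], [578.5, 161.0]]
```

View pics/w10.png

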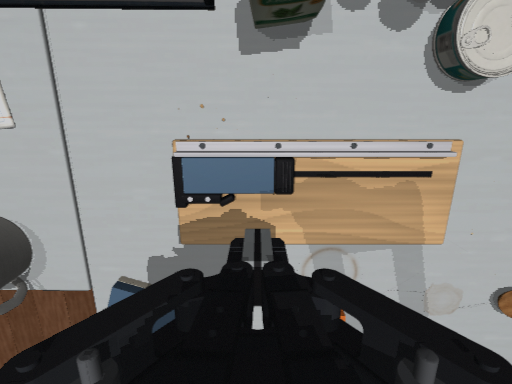

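The stone (181-275, 157-194) is home against the rail and stop, and the jaw at (284,175) touches its free end. The hand is clear and the bystanders in view are undisturbed.

```bash
python3 -c "
from rig import r
print(r.sign_off())"
```

```text
the job is handed in; nothing more can be done
None
```

The whetstone is fully home in the corner pocket against the rail and end stop, the jaw is pushed up to touch its free end, the hand is clear, and the job is handed in; the sign-off gave no verdict.

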